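# Hold an ink jar down on the shaker's sprung seat

## Task

Lift the black dust lid off the ink shaker's jar seat by its orange knob and set it down, knob up, on the worktable clear of the shaker, without dropping it. Then put the white-lidded ink jar upright into the seat and push it down against the sprung plunger until the jar meets the red stop ring and keep it there with a firm push of roughly 20 N. Finish while still holding the jar down against the stop, ready to be clamped by a colleague; leave the yellow-lidded and black-lidded jars and the pin case where they are.

Things in the scene. Friction and masses are not known exactly. Their poses are not given: they have to be found in the camera images.
- seat: Ink shaker fixed to the table. Origin on the table top, under the axis of the round jar seat; z up. Grey base 104x104x12 mm centred on the origin; on it a steel barrel 82 mm in outer diameter with an upright guide bore of 66 mm, flared at its yellow mouth (76 mm inside, 86 mm outside) whose rim is 58 mm above the table. Blue drive housing, 75 mm long, 90 mm wide and 44 mm high, from +40 to +115 mm along its own x.
- seat_mouth (a point): Centre of the seat's mouth, level with the rim, 58 mm above the table, on the axis.
- stop_ring: Red ring (hard stop) fixed inside the bore, 66 mm outside and 39 mm inside. Its origin is the centre of its underside, on the seat's axis; its upper face, the stop, is 6 mm higher: 42 mm above the table, 16 mm below the rim.
- plunger_top (a point): Centre of the top of the aluminium plunger, 37 mm in diameter, which stands up through the ring; when free it is 54 mm above the table, 12 mm above the ring's upper face and 4 mm below the rim.
- plunger (a joint): How far the plunger is pushed down (m): 0 when free, 0.012 when a jar on it meets the stop ring. Its spring pushes up with about 5 N at 0 (enough to carry the jar) and 11 N at 0.012.
- lid: Loose black plastic dust lid, 120 g, lying on the seat's mouth at the start. Disc 92 mm in diameter, 5 mm thick, over a locating spigot 68 mm in diameter, 2.5 mm deep. Origin: centre of the spigot's underside; z up through the knob. Highest point 38.5 mm above the origin.
- lid_knob (a point): Where to grip the lid: on the axis of its upright orange round knob, 23 mm in diameter, 28 mm above the lid's origin; the knob runs from 12.5 to 38.5 mm above the origin and the disc's upper face lies at 7.5 mm.
- jar_white: The jar to press: ink jar with a white lid, closed, a 58 mm wide and 62 mm tall upright cylinder (about 56 mm across where fingers meet it), about 0.25 kg. Origin: centre of its underside; z up. On the table at the start. The lowest 16 mm of it disappear into the seat when pressed home, so grip it by its upper half.
- jar_yellow: Bystander: ink jar with a yellow lid, 62 mm wide, 70 mm tall; origin: centre of its underside.
- jar_black: Bystander: ink jar with a black lid, 64 mm wide, 72 mm tall; origin: centre of its underside.
- pin_case: Bystander: small grey case, 82x110x29 mm, towards the back of the table; origin: centre of its underside.
Things that resemble listed ones, but are neither listed nor needed, are in the scene too. What is shaped like the jar_white but blue is not meant. What is shaped like the lid but blue is not meant.

How it is judged (in metres and radians):
On the way, in this order (a step that is already met when the one before it is completed fails the run):
1. the lid stands knob up on the table, clear of the shaker and let go (height (world z) of lid below 0.012 m and angle between lid's own z axis and vertical below 0.15 rad and horizontal distance between lid and seat above 0.095 m and contact force between each of the arm, the fingers and lid below 0.2 N and linear speed of lid below 0.03 m/s), for 0.2 s.
2. the white-lidded jar is pressed down in the seat onto the stop ring (value of joint plunger above 0.0105 m and contact force between jar_white and stop_ring between 1 and 60 N and horizontal distance between jar_white and seat below 0.008 m and angle between jar_white's own z axis and vertical below 0.1 rad and contact force between any of the fingers, the arm and jar_white above 1 N), for 0.3 s.
At the end, for the whole second after the job is handed in: The arm still holds the white-lidded jar: upright (0.1 rad), within 8 mm of the seat axis, plunger in over 10.5 mm, pressing the stop ring with 1 to 60 N; the lid rests let go, knob up (0.15 rad), on the table, its centre over 95 mm from the seat axis (all of step 1 and all of step 2); the arm keeps its last pose, push and grip.
It fails at once if the lid is dropped or thrown onto the table (arrives faster than 0.6 m/s) (height (world z) of lid below 0.03 m and linear speed of lid above 0.6 m/s).
It fails at once if the yellow-lidded jar is moved over 30 mm or tipped (distance of jar_yellow from where it was at the start of the episode above 0.03 m or angle between jar_yellow's own z axis and vertical above 0.3 rad).
It fails at once if the black-lidded jar is moved over 30 mm or tipped (distance of jar_black from where it was at the start of the episode above 0.03 m or angle between jar_black's own z axis and vertical above 0.3 rad).
It fails at once if the pin case is moved over 30 mm or tipped (distance of pin_case from where it was at the start of the episode above 0.03 m or angle between pin_case's own z axis and vertical above 0.3 rad).
It also fails if it takes over 64 s, if anything falls off the work surface, if the arm or the gripper's body presses on something with over 40 N, if the wrist force passes 120 N, or if a joint passes its speed limit or range.

## Robot

A 6-joint arm with a two-finger parallel gripper is mounted at the origin on a cart in front of the work surface, level with it; the furniture and walls round the work are solid. World frame = base frame: x ahead of the robot, y to its left, z up, the work surface at z = 0. Lengths are in mm, angles in degrees, forces in N, time in s.
With the tool pointing down it reaches from about 350 to 850 mm from the base axis. Payload 8.1 kg.
Tool frame: the origin (TCP) lies midway between the tips of the shut fingers; the grasp point (between the pads) lies 19 mm behind it; z points along the fingers, y is the line along which they close (so a half turn about z gives the same grasp; the last joint's range is limited). The gripper opens to 85 mm and grips with 20 to 120 N. Pads are 22 mm wide; open, the fingers measure 114 mm over their backs; the gripper's body (76 mm by 85 mm) begins 54 mm behind the grasp point. The pads swing forward as they close: fully open they stand 13 mm farther back than shut.
Start: joints at [-69.294, 7.471, 85.268, -0, 87.261, -4.893], TCP at [259.269, -541.096, 231.292] pointing down, gripper open.
Joint ranges: [-169.43, 169.43], [-51.17, 129.36], [1.28, 143.12], [-76.62, 256.62], [0, 156.53], [-152.29, 152.29]. Speed limits (degrees/s): [136.94, 136.94, 159.86, 180, 180, 180].

## Interface

Orientations are given as [roll, pitch, yaw] about the fixed x, y, z axes, in that order (R = Rz(yaw) Ry(pitch) Rx(roll)).
In Python, from bench import r gives the robot as it stands. The module is installed in compiled form; this text tells all that it offers.
- The arm moves only by the tool jog_arm, never from a script. Its argument "rows" is a list of rows, each a list of 2 entries, a list of its own where there are three numbers: the shift along the tool's x, y, z in mm, then the turn, a rotation vector about the tool's x, y, z in rad. A call has 1 to 10 rows; each row is the pose to reach, as a shift and turn from the pose commanded when the call began, along the tool's axes at that moment; what a row does not reach only later rows make up. A row lasts 1/10 s, in which the tool goes at most 50 mm and 8.59 degrees, less where a joint would pass 70% of its speed; a pose out of reach is approached as far as the arm can. A call with a gripper value outside its range is refused whole. "grip" is the finger opening in mm, from 0 to 85.4, set as the call begins (left out, the last holds). The fingers move at their own pace and stop on an object; "force" is the grip in N (left out, the last holds). Time passes only in rows, so rows that repeat a pose let the fingers close. It gives the time, the measured TCP pose, the force, the opening and the grip force at its end, in the units of the state.
- r.sense(): the state, without advancing time (a new reading comes with each control period).
- r.snapshot(name): name is "scene" or "top" or "wrist"; returns (picture, depth): 400x640x3 uint8, blue, green, red; 400x640 float32, mm along the optical axis (not along the pixel's ray), 0 where there is no reading.
- r.camera_params(name): a dict with "fx", "fy", "cx", "cy" (pixels), "pose" (4x4, takes a point from camera to world coordinates); the wrist camera has in their place "tool_from_camera" (4x4, takes a point from camera to tool coordinates, whose origin is the TCP and whose axes are the flange's). Camera axes: x right, y down, z forward; pixel columns grow to the right and rows downward; lengths in mm; the calibration is good to about 2 mm. A picture is of the moment at which its call begins: read the wrist's pose just before it. camera_params takes no time and is no camera call.
- r.hand_in(): hands the job in; it is judged then, once.
The state is a dict: "time": time; "joint_pos": joint angles; "qd": joint speeds; "joint_efforts": joint torques, N m; "tool_pos": TCP position; "tcp_rot": TCP orientation; "ft_force": force on the tool from outside, world axes, zero at the start; "wrist_torque": the same for the moment, N m; "finger_gap": finger opening in mm; "grip_force": force on a finger pad.
Only numpy, scipy, OpenCV 4.12 (cv2) and the standard library are available. Lean on these libraries where they do the work, as an engineer would, in place of code of your own. Each camera call takes 0.05 s, during which the arm holds its last target. There are 200 camera calls.

## Working session

There is one attempt and no reset: what is moved stays moved. The work goes in short steps, Python scripts to look and compute and a tool call to move; the robot and the scene stay as the last step left them, time stands still between calls to the robot, and variables do not carry over. Pictures are saved under pics/ and viewed, at most 10 in all, crops included, and the job is handed in when it is done.

Besides the shell and the picture viewer there is one more tool, called after "Emit:" as name(argument=value, ...) on one line, values as JSON. jog_arm: Moves the arm, as the interface text tells. Its arguments: {"type":"object","properties":{"rows":{"type":"array"},"grip":{"type":"number"},"force":{"type":"number"}},"required":["rows"]}

```bash
mkdir -p pics; python3 - <<'E'
from bench import r
import cv2
s=r.sense();print(s['tool_pos'],s['tcp_rot'],s['time'])
for n in("scene","top"):
    p,d=r.snapshot(n);cv2.imwrite(f'pics/{n}.png',p);c=r.camera_params(n);print(n,c)
print(r.camera_params("wrist"))
E
```

```text
[ 259.07351123 -540.55670734  230.19370204] [-1.79890725e+02 -9.03889917e-03  2.55994970e+01] 0.0
scene {'fx': 447.0837082276511, 'fy': 447.0837082276511, 'cx': 318.42548679113395, 'cy': 192.20272018983823, 'pose': array([[-7.49650406e-01, -2.70353558e-01,  6.04097031e-01,
        -6.70389644e+01],
       [-6.61658817e-01,  3.27145720e-01, -6.74672726e-01,
         9.24520443e+02],
       [-1.52275861e-02, -9.05474810e-01, -4.24126738e-01,
         5.82414358e+02],
       [ 0.00000000e+00,  0.00000000e+00,  0.00000000e+00,
         1.00000000e+00]])}
top {'fx': 479.1465944772579, 'fy': 479.1465944772579, 'cx': 322.78566659962286, 'cy': 200.99867145464427, 'pose': array([[ 9.16446759e-03, -9.92860967e-01,  1.18924821e-01,
         4.60066524e+02],
       [-9.99949308e-01, -9.59537225e-03, -3.05123470e-03,
         1.69494516e+02],
       [ 4.17057976e-03, -1.18890830e-01, -9.92898573e-01,
         1.28721825e+03],
       [ 0.00000000e+00,  0.00000000e+00,  0.00000000e+00,
         1.00000000e+00]])}
{'fx': 294.8892003526356, 'fy': 294.8892003526356, 'cx': 324.28999549707277, 'cy': 199.68599184593361, 'tool_from_camera': array([[ 4.43939003e-04, -9.49065933e-01, -3.15077226e-01,
         7.99835436e+01],
       [ 9.99999897e-01,  3.91129731e-04,  2.30835644e-04,
        -3.16012033e-01],
       [-9.58421753e-05, -3.15077296e-01,  9.49066008e-01,
        -1.42984529e+02],
       [ 0.00000000e+00,  0.00000000e+00,  0.00000000e+00,
         1.00000000e+00]])}
```

View pics/scene.png

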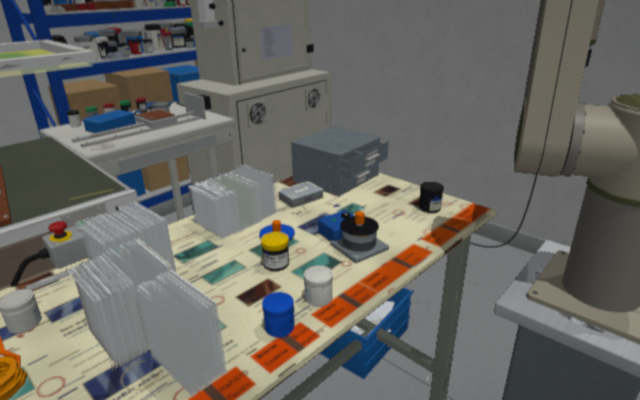

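View pics/top.png

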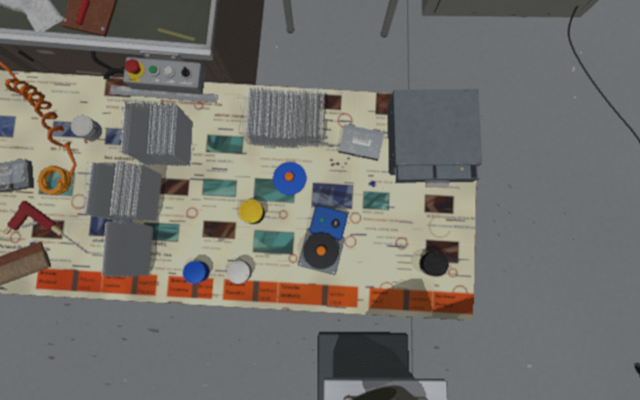

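The scene view shows the covered shaker at (360,235) and the white jar at (318,285). In the top view they are at (321,251) and (238,271), the blue decoys are at (195,271) and (289,178), yellow is at (251,211) and black at (434,262).

```bash
cat > h.py <<'E'
import numpy as np,cv2
from scipy.spatial.transform import Rotation as R
def ray(c,T,u,v,z):
    d=T[:3,:3]@np.array([(u-c['cx'])/c['fx'],(v-c['cy'])/c['fy'],1]);o=T[:3,3]
    return o+d*(z-o[2])/d[2]
def blobs(m,amin=20):
    n,l,st,ce=cv2.connectedComponentsWithStats(m.astype(np.uint8))
    return [(ce[i].round(1),st[i]) for i in range(1,n) if st[i][4]>amin]
def hsv(p): return [a.astype(int) for a in cv2.split(cv2.cvtColor(p,cv2.COLOR_BGR2HSV))]
E
python3 - <<'E'
from h import *
from bench import r
for n,zs in(("top",0),("scene",0)):
    p=cv2.imread(f'pics/{n}.png');c=r.camera_params(n);H,S,V=hsv(p)
    win={'top':dict(knob=(310,240,332,262),white=(222,256,254,288),yel=(236,196,266,226),blk=(416,245,452,280),blue=(205,0,0,0),house=(306,205,350,238),lid=(296,228,346,275)),
         'scene':dict(knob=(350,205,370,226),white=(300,262,336,310))}[n]
    for k,(a,b,e,f) in win.items():
        if e==0: continue
        h,s,v=H[b:f,a:e],S[b:f,a:e],V[b:f,a:e]
        m={'knob':(h<18)&(s>150)&(v>120),'white':(s<40)&(v>110),'yel':(h>18)&(h<35)&(s>150),'blk':v<55,'house':(h>100)&(h<125)&(s>150),'lid':v<60}[k]
        z={'knob':94,'white':62,'yel':70,'blk':72,'house':56,'lid':63}[k]
        for ce,st in blobs(m,25):
            u,w=ce+[a,b]; print(n,k,u,w,st,ray(c,c['pose'],u,w,z).round(1))
p=cv2.imread('pics/top.png')[150:300,170:460];q=cv2.resize(p,None,fx=2.7,fy=2.7,interpolation=2);cv2.imwrite('pics/a.png',q)
E
```

```text
top knob 320.6 250.3 [ 7  6  9  9 62] [479.9 170.1  94. ]
top white 235.7 269.2 [  0   0  32  28 617] [430.9 384.5  62. ]
top white 250.2 260.4 [23  0  9 13 55] [453.3 348.4  62. ]
top yel 250.7 211.0 [  3   4  24  23 441] [578.4 349.4  70. ]
top blk 434.6 260.3 [  4   0  32  30 667] [ 457.9 -117.3   72. ]
top house 327.8 221.6 [  4   1  37  32 755] [554.2 152.3  56. ]
top lid 320.6 250.0 [  8   5  35  35 864] [481.2 170.1  63. ]
scene knob 359.7 216.4 [ 6  6  8 13 72] [468.4 185.5  94. ]
scene white 319.1 284.5 [  0   3  35  45 970] [398.9 406.6  62. ]
```

View pics/a.png

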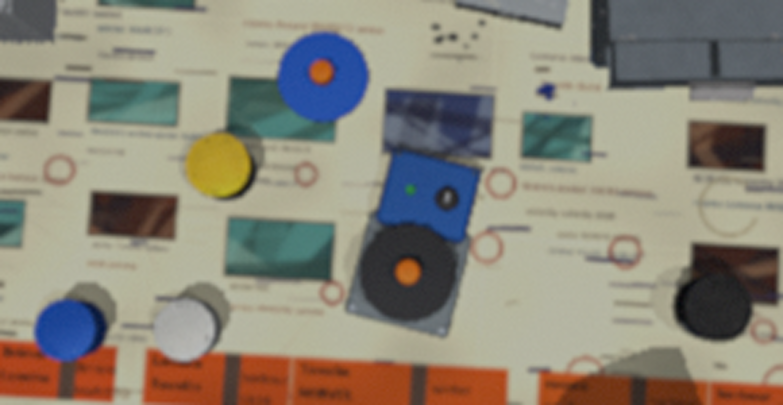

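```bash
cat >> h.py <<'E'
def shift(s,target):
    Rm=R.from_euler('xyz',s['tcp_rot'],degrees=True)
    return (Rm.inv().apply(np.array(target)-s['tool_pos'])).round(1)
def err(s): # turn to vertical tool
    return (R.from_euler('xyz',s['tcp_rot'],degrees=True).inv()*R.from_euler('xyz',[180,0,s['tcp_rot'][2]],degrees=True)).as_rotvec().round(4)
E
python3 - <<'E'
from h import *
from bench import r
s=r.sense();print(shift(s,[480,170,230]),err(s),s['ft_force'])
E
```

```text
[ 506.3 -545.4    1.3] [-0.0017 -0.0001  0.    ] [ 0.50353899  0.50757532 -0.49960863]
```

Emit:
jog_arm(rows=[[[15,-15,0],[0,0,0]],[[40,-43,0],[0,0,0]],[[70,-75,0],[0,0,0]],[[103,-111,0],[0,0,0]],[[137,-147,0],[0,0,0]],[[171,-183,0],[0,0,0]],[[205,-220,0],[0,0,0]],[[239,-256,0],[0,0,0]],[[270,-290,0],[0,0,0]],[[290,-312,0],[0,0,0]]], grip=85)

```text
time: 1.1
tool_pos: [386.1, -131.6, 231.0]
tcp_rot: [-180.0, -0.0, 25.7]
ft_force: [0.2, -0.5, -0.5]
finger_gap: 84.9
grip_force: 0.0
```

Emit:
jog_arm(rows=[[[25,-27,0],[0,0,0]],[[55,-59,0],[0,0,0]],[[85,-92,0],[0,0,0]],[[115,-124,0],[0,0,0]],[[145,-156,0],[0,0,0]],[[173,-188,0],[0,0,0]],[[195,-212,0],[0,0,0]],[[210,-228,0],[0,0,0]],[[216,-233,0],[0,0,0]],[[216,-233,0],[0,0,0]]])

```text
time: 2.1
tool_pos: [479.9, 169.5, 230.8]
tcp_rot: [-180.0, 0.1, 25.7]
ft_force: [-0.2, -0.2, 0.5]
finger_gap: 84.9
grip_force: 0.0
```

```bash
python3 - <<'E'
from h import *
from bench import r
s=r.sense();p,d=r.snapshot("wrist");cv2.imwrite('pics/w1.png',p)
T=np.eye(4);T[:3,:3]=R.from_euler('xyz',s['tcp_rot'],degrees=True).as_matrix();T[:3,3]=s['tool_pos']
c=r.camera_params("wrist");T=T@c['tool_from_camera']
print(s['time'],s['tool_pos'],s['tcp_rot'])
H,S,V=hsv(p)
for k,m,z in(('knob',(H<18)&(S>150)&(V>120),94),('lid',V<60,63)):
    for ce,st in blobs(m,500): print(k,ce,st,ray(c,T,*ce,z).round(1))
E
```

```text
2.1 [479.92123675 169.47427357 230.76970644] [-1.79994276e+02  6.59090410e-02  2.56847622e+01]
knob [ 68.7 135.5] [  48  115   41   45 1234] [421.5 406.   94. ]
knob [142.6 174.7] [ 102  157   70   40 1411] [414.5 334.3  94. ]
knob [233.8 212.6] [ 171  169  129   87 4392] [415.8 240.8  94. ]
knob [324.7 256.3] [ 293  231   66   50 1841] [410.8 136.   94. ]
knob [393.4 290.1] [363 265  52  50 976] [405.8  48.7  94. ]
lid [114.4  13.5] [  86    0   60   35 1411] [537.4 411.2  63. ]
lid [226.9  26.1] [198   0  44  46 883] [572.6 314.7  63. ]
lid [605.   61.5] [ 548    0   92  139 7943] [701.7 -22.7  63. ]
lid [410.2  59.2] [ 373   14   77   97 3455] [622.3 147.   63. ]
lid [324.4 172.5] [ 284  112   83  106 5058] [486.6 172.9  63. ]
lid [593.9 186.9] [ 575  169   44   40 1121] [600.1 -99.9  63. ]
lid [349.8 343.3] [   36   235   604   165 50363] [292.6  42.   63. ]
```

View pics/w1.png

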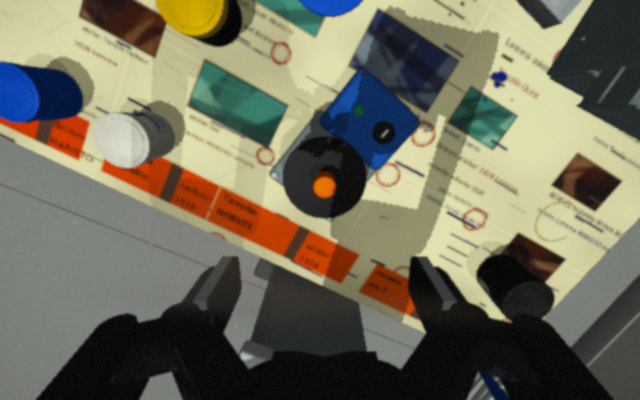

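Wrist view: knob at (324,186) on the lid (centre ≈(325,176)), white jar's lid at about (121,139), fingers at the bottom.

```bash
python3 - <<'E'
from h import *
from bench import r
s=r.sense()
p=cv2.imread('pics/w1.png')
T=np.eye(4);T[:3,:3]=R.from_euler('xyz',s['tcp_rot'],degrees=True).as_matrix();T[:3,3]=s['tool_pos']
c=r.camera_params("wrist");T=T@c['tool_from_camera']
H,S,V=hsv(p)
for k,(a,b,e,f),fn,z in(('knob',(300,160,350,210),lambda h,s,v:(h<20)&(s>150)&(v>120),94),('lid',(275,130,375,225),lambda h,s,v:v<62,63),('white',(85,100,170,175),lambda h,s,v:(s<35)&(v>170),62)):
    m=fn(H[b:f,a:e],S[b:f,a:e],V[b:f,a:e])
    for ce,st in blobs(m,100):
        ce=ce+[a,b];print(k,ce,st,ray(c,T,*ce,z).round(1))
    if k=='lid':
        cn=max(cv2.findContours(m.astype(np.uint8),0,1)[0],key=cv2.contourArea);(x,y),w,_=cv2.fitEllipse(cv2.convexHull(cn));print('ell',x+a,y+b,w,ray(c,T,x+a,y+b,63).round(1))
print(shift(s,[480,170,120]))
t=r.camera_params('top');print('white top',ray(t,t['pose'],238.5,271.5,62))
E
```

```text
knob [323.9 186.6] [ 13  16  23  22 388] [480.  169.4  94. ]
lid [324.6 173.8] [   9    0   83   88 4956] [485.3 171.2  63. ]
ell 324.3546028137207 174.21995162963867 (81.82994842529297, 87.03468322753906) [484.8 171.2  63. ]
white [120.8 139.6] [   9   13   55   55 2233] [426.  378.6  62. ]
[  0.9  -1.2 110.9]
white top [425.19732013 377.22968183  62.        ]
```

Emit:
jog_arm(rows=[[[0,0,15],[0,0,0]],[[0,0,40],[0,0,0]],[[0,0,70],[0,0,0]],[[0,0,100],[0,0,0]],[[0,0,125],[0,0,0]],[[0,0,143],[0,0,0]],[[0,0,155],[0,0,0]],[[0,0,162],[0,0,0]],[[0,0,164],[0,0,0]],[[0,0,164],[0,0,0]]], grip=60)

```text
time: 3.15
tool_pos: [480.5, 168.9, 67.7]
tcp_rot: [180.0, -0.0, 25.6]
ft_force: [0.1, 0.3, 1.1]
finger_gap: 59.7
grip_force: 0.0
```

Emit:
jog_arm(rows=[[[0,0,0],[0,0,0]],[[0,0,0],[0,0,0]],[[0,0,0],[0,0,0]],[[0,0,0],[0,0,0]],[[0,0,0],[0,0,0]],[[0,0,0],[0,0,0]],[[0,0,0],[0,0,0]],[[0,0,0],[0,0,0]]], grip=10, force=40)

```text
time: 3.95
tool_pos: [480.8, 169.2, 68.2]
tcp_rot: [180.0, -0.1, 25.6]
ft_force: [-1.0, 0.0, 6.6]
finger_gap: 21.6
grip_force: 39.1
```

Emit:
jog_arm(rows=[[[0,0,-3],[0,0,0]],[[0,0,-8],[0,0,0]],[[0,0,-15],[0,0,0]],[[0,0,-25],[0,0,0]],[[0,0,-35],[0,0,0]],[[0,0,-45],[0,0,0]],[[0,0,-53],[0,0,0]],[[0,0,-58],[0,0,0]],[[0,0,-60],[0,0,0]],[[0,0,-60],[0,0,0]]])

```text
time: 4.95
tool_pos: [480.2, 169.0, 127.5]
tcp_rot: [180.0, -0.0, 25.6]
ft_force: [0.4, 0.6, -2.0]
finger_gap: 22.1
grip_force: 39.2
```

```bash
python3 - <<'E'
from h import *
from bench import r
s=r.sense();print(s['tool_pos'],s['ft_force'],s['finger_gap'],shift(s,[490,20,128]))
p,d=r.snapshot("wrist");cv2.imwrite('pics/w2.png',p)
E
```

```text
[480.20240441 169.0434792  127.49391713] [ 0.40474879  0.62630842 -2.04593451] 22.056381985434758 [-55.6 138.6  -0.5]
```

View pics/w2.png

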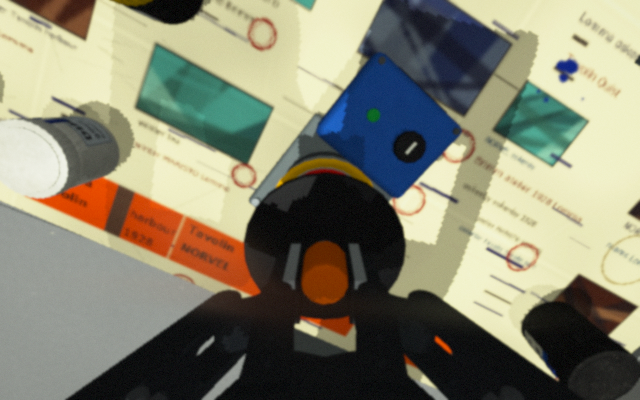

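The lid hangs level between the fingers at (325,240), and the seat's yellow mouth shows behind it at (320,170).

Emit:
jog_arm(rows=[[[-4,10,0],[0,0,0]],[[-11,27,0],[0,0,0]],[[-20,49,0],[0,0,0]],[[-29,72,0],[0,0,0]],[[-38,95,0],[0,0,0]],[[-46,115,0],[0,0,0]],[[-52,130,0],[0,0,0]],[[-55,137,0],[0,0,0]],[[-56,139,0],[0,0,0]],[[-56,139,0],[0,0,0]]])

```text
time: 6.0
tool_pos: [489.5, 19.4, 127.1]
tcp_rot: [-180.0, 0.0, 25.6]
ft_force: [0.1, 0.5, -1.1]
finger_gap: 21.7
grip_force: 39.3
```

Emit:
jog_arm(rows=[[[0,0,8],[0,0,0]],[[0,0,22],[0,0,0]],[[0,0,38],[0,0,0]],[[0,0,54],[0,0,0]],[[0,0,70],[0,0,0]],[[0,0,84],[0,0,0]],[[0,0,94],[0,0,0]],[[0,0,101],[0,0,0]],[[0,0,106],[0,0,0]],[[0,0,109],[0,0,0]]])

```text
time: 7.0
tool_pos: [489.8, 19.5, 18.1]
tcp_rot: [180.0, -0.0, 25.6]
ft_force: [-1.3, -1.0, -1.0]
finger_gap: 22.0
grip_force: 39.3
```

Emit:
jog_arm(rows=[[[0,0,1],[0,0,0]],[[0,0,2],[0,0,0]],[[0,0,3],[0,0,0]],[[0,0,3.5],[0,0,0]],[[0,0,4],[0,0,0]],[[0,0,4],[0,0,0]]])

```text
time: 7.6
tool_pos: [489.7, 19.5, 14.3]
tcp_rot: [180.0, -0.0, 25.6]
ft_force: [0.0, 0.1, -1.6]
finger_gap: 21.5
grip_force: 39.3
```

Emit:
jog_arm(rows=[[[0,0,0.5],[0,0,0]],[[0,0,1],[0,0,0]],[[0,0,1.5],[0,0,0]],[[0,0,1.5],[0,0,0]]])

```text
time: 8.0
tool_pos: [489.7, 19.5, 12.8]
tcp_rot: [180.0, 0.0, 25.6]
ft_force: [0.4, -0.2, -0.3]
finger_gap: 21.7
grip_force: 39.3
```

Near contact; release.

Emit:
jog_arm(rows=[[[0,0,0.5],[0,0,0]],[[0,0,0.5],[0,0,0]]])

```text
time: 8.2
tool_pos: [489.8, 19.5, 12.8]
tcp_rot: [-180.0, 0.0, 25.6]
ft_force: [-3.6, 0.3, 4.6]
finger_gap: 21.8
grip_force: 39.9
```

Emit:
jog_arm(rows=[[[0,0,0],[0,0,0]],[[0,0,0],[0,0,0]],[[0,0,0],[0,0,0]],[[0,0,0],[0,0,0]],[[0,0,0],[0,0,0]],[[0,0,0],[0,0,0]],[[0,0,0],[0,0,0]]], grip=50)

```text
time: 8.9
tool_pos: [489.7, 19.5, 12.3]
tcp_rot: [-180.0, 0.0, 25.6]
ft_force: [-0.3, 0.1, -0.1]
finger_gap: 50.3
grip_force: 0.0
```

Emit:
jog_arm(rows=[[[0,0,-5],[0,0,0]],[[0,0,-20],[0,0,0]],[[0,0,-45],[0,0,0]],[[0,0,-75],[0,0,0]],[[0,0,-105],[0,0,0]],[[0,0,-135],[0,0,0]],[[0,0,-165],[0,0,0]],[[0,0,-195],[0,0,0]],[[0,0,-215],[0,0,0]],[[0,0,-220],[0,0,0]]])

```text
time: 9.9
tool_pos: [491.2, 19.4, 235.8]
tcp_rot: [179.9, -0.3, 25.6]
ft_force: [0.2, 0.2, 0.8]
finger_gap: 50.1
grip_force: 0.0
```

```bash
python3 - <<'E'
from h import *
from bench import r
s=r.sense();print(s['time'],s['tool_pos'],shift(s,[425,378,232]))
E
```

```text
9.9 [491.15993032  19.40970494 235.79895662] [  95.3 -352.     3.3]
```

Emit:
jog_arm(rows=[[[4,-15,0],[0,0,0]],[[11,-40,0],[0,0,0]],[[19,-70,0],[0,0,0]],[[27,-100,0],[0,0,0]],[[35,-128,0],[0,0,0]],[[42,-153,0],[0,0,0]],[[46,-168,0],[0,0,0]],[[48,-176,0],[0,0,0]],[[48,-176,0],[0,0,0]],[[48,-176,0],[0,0,0]]], grip=85)

```text
time: 10.9
tool_pos: [456.8, 198.4, 231.8]
tcp_rot: [180.0, 0.1, 25.6]
ft_force: [0.8, -0.3, 0.6]
finger_gap: 84.9
grip_force: 0.0
```

```bash
python3 - <<'E'
from h import *
from bench import r
s=r.sense();p,d=r.snapshot("wrist");cv2.imwrite('pics/w3.png',p);q,_=r.snapshot("top");cv2.imwrite('pics/top2.png',q[150:300,200:460])
T=np.eye(4);T[:3,:3]=R.from_euler('xyz',s['tcp_rot'],degrees=True).as_matrix();T[:3,3]=s['tool_pos']
np.save('T3.npy',T)
c=r.camera_params("wrist");T=T@c['tool_from_camera'];print(s['tool_pos'])
H,S,V=hsv(p)
m=((H>20)&(H<33)&(S>140)&(V>80)).astype(np.uint8)
for cn in cv2.findContours(m,0,1)[0]:
    if cv2.contourArea(cn)>150:
        e=cv2.fitEllipse(cv2.convexHull(cn));print('yel',e,cv2.contourArea(cn),ray(c,T,*e[0],58).round(1))
m=((S<35)&(V>170)).astype(np.uint8)
for ce,st in blobs(m,800): print('white',ce,st,ray(c,T,*ce,62).round(1))
E
```

```text
[456.81032524 198.37131787 231.78266516]
yel ((357.5566101074219, 169.46194458007812), (75.05325317382812, 77.60659790039062), 58.532501220703125) 4473.5 [481.1 169.8  58. ]
yel ((228.00942993164062, -15.33597183227539), (67.6296157836914, 86.71052551269531), 159.93753051757812) 1233.0 [582.  355.9  58. ]
white [154.5 132. ] [ 128  105   55   54 2267] [425.6 379.1  62. ]
```

View pics/w3.png

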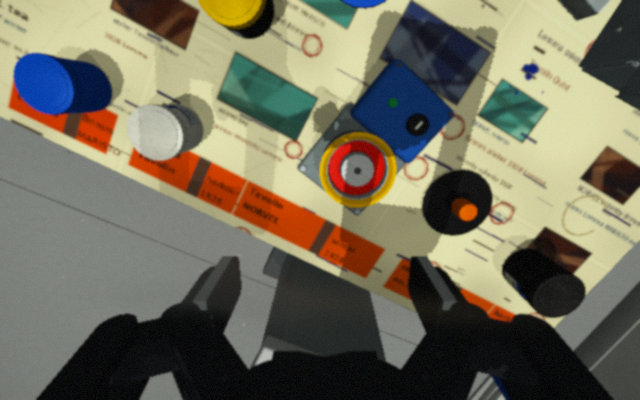

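Wrist view: lid knob up on the table at (457,202), open seat at (357,169), white jar lid at (154,132). Seat axis ≈ (481,170), jar ≈ (425.5,379).

```bash
python3 - <<'E'
from h import *
from bench import r
s=r.sense();print(shift(s,[425.6,379,232]))
E
```

```text
[  49.6 -176.8    0. ]
```

Emit:
jog_arm(rows=[[[4,-15,0],[0,0,0]],[[11,-40,0],[0,0,0]],[[19,-70,0],[0,0,0]],[[28,-100,0],[0,0,0]],[[36,-128,0],[0,0,0]],[[43,-153,0],[0,0,0]],[[47,-169,0],[0,0,0]],[[49.5,-177,0],[0,0,0]],[[49.5,-177,0],[0,0,0]],[[49.5,-177,0],[0,0,0]]])

```text
time: 12.0
tool_pos: [425.5, 379.1, 232.2]
tcp_rot: [180.0, 0.0, 25.6]
ft_force: [-1.1, -0.5, 0.0]
finger_gap: 85.0
grip_force: 0.0
```

```bash
python3 - <<'E'
from h import *
from bench import r
s=r.sense();p,d=r.snapshot("wrist");cv2.imwrite('pics/w4.png',p)
T=np.eye(4);T[:3,:3]=R.from_euler('xyz',s['tcp_rot'],degrees=True).as_matrix();T[:3,3]=s['tool_pos']
c=r.camera_params("wrist");T=T@c['tool_from_camera'];print(s['tool_pos'])
H,S,V=hsv(p)
m=((S<35)&(V>170)).astype(np.uint8)
for ce,st in blobs(m,800):
    w=ray(c,T,*ce,62);print('white',ce,st,w.round(1),shift(s,[w[0],w[1],30]))
E
```

```text
[425.46124311 379.08555869 232.23247695]
white [324.6 178.4] [ 300  154   50   49 1928] [426.  379.1  62. ] [5.000e-01 1.000e-01 2.022e+02]
```

Emit:
jog_arm(rows=[[[0,0,10],[0,0,0]],[[0,0,30],[0,0,0]],[[0,0,60],[0,0,0]],[[0,0,92],[0,0,0]],[[0,0,124],[0,0,0]],[[0,0,152],[0,0,0]],[[0,0,175],[0,0,0]],[[0,0,191],[0,0,0]],[[0,0,199],[0,0,0]],[[0,0,202],[0,0,0]]])

```text
time: 13.05
tool_pos: [424.9, 379.5, 29.6]
tcp_rot: [180.0, 0.1, 25.6]
ft_force: [0.5, 0.2, 0.9]
finger_gap: 84.9
grip_force: 0.0
```

Emit:
jog_arm(rows=[[[0,0,0],[0,0,0]],[[0,0,0],[0,0,0]],[[0,0,0],[0,0,0]],[[0,0,0],[0,0,0]],[[0,0,0],[0,0,0]],[[0,0,0],[0,0,0]],[[0,0,0],[0,0,0]],[[0,0,0],[0,0,0]]], grip=40, force=90)

```text
time: 13.85
tool_pos: [426.4, 381.0, 32.3]
tcp_rot: [-180.0, -0.2, 25.6]
ft_force: [-0.3, -0.1, 7.0]
finger_gap: 53.7
grip_force: 95.6
```

Emit:
jog_arm(rows=[[[0,0,-4],[0,0,0]],[[0,0,-12],[0,0,0]],[[0,0,-25],[0,0,0]],[[0,0,-40],[0,0,0]],[[0,0,-55],[0,0,0]],[[0,0,-70],[0,0,0]],[[0,0,-82],[0,0,0]],[[0,0,-88],[0,0,0]],[[0,0,-90],[0,0,0]],[[0,0,-90],[0,0,0]]])

```text
time: 14.85
tool_pos: [425.0, 379.9, 120.2]
tcp_rot: [180.0, 0.0, 25.6]
ft_force: [-0.1, -0.2, -2.7]
finger_gap: 54.3
grip_force: 94.9
```

```bash
python3 - <<'E'
from h import *
from bench import r
s=r.sense();print(s['tool_pos'],s['tcp_rot'],s['ft_force'],s['finger_gap'],shift(s,[481,169.8,120]))
E
```

```text
[425.01683867 379.90307308 120.24340164] [1.79999290e+02 5.25760715e-03 2.55982046e+01] [-0.10361894 -0.22236482 -2.71212215] 54.28855205615994 [-4.030e+01  2.137e+02  2.000e-01]
```

Emit:
jog_arm(rows=[[[-3,14,0],[0,0,0]],[[-7,38,0],[0,0,0]],[[-13,68,0],[0,0,0]],[[-19,100,0],[0,0,0]],[[-25,132,0],[0,0,0]],[[-31,162,0],[0,0,0]],[[-36,188,0],[0,0,0]],[[-39,205,0],[0,0,0]],[[-40.5,213,0],[0,0,0]],[[-40.5,213,0],[0,0,0]]])

```text
time: 15.85
tool_pos: [480.4, 169.1, 119.7]
tcp_rot: [-180.0, 0.1, 25.5]
ft_force: [-0.6, 0.2, -3.0]
finger_gap: 54.7
grip_force: 95.2
```

```bash
python3 - <<'E'
from h import *
from bench import r
s=r.sense();p,d=r.snapshot("wrist")
q,_=r.snapshot("scene")
o=np.zeros((400,800,3),np.uint8);o[:,:400]=p[:,120:520];o[:,400:]=cv2.resize(q[190:260,325:395],(400,400),interpolation=2)
cv2.imwrite('pics/w5.png',o)
print(s['tool_pos'],s['tcp_rot'],s['ft_force'],shift(s,[481,169.8,120]))
E
```

```text
[480.39607038 169.13329612 119.71075758] [-1.79996566e+02  5.92095571e-02  2.54958264e+01] [-0.55861147  0.17542628 -2.9541301 ] [ 0.8 -0.3 -0.3]
```

View pics/w5.png

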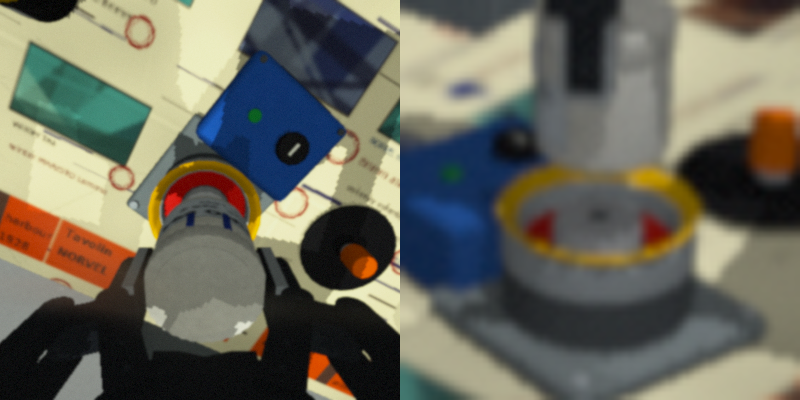

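The jar is upright in the fingers (left, 205,270) and centred over the open mouth in both views; the lid stands at right (350,245).

Emit:
jog_arm(rows=[[[0.5,0,3],[0,0,0]],[[0.5,0,8],[0,0,0]],[[0.5,0,14],[0,0,0]],[[0.5,0,20],[0,0,0]],[[0.5,0,25],[0,0,0]],[[0.5,0,29],[0,0,0]],[[0.5,0,32],[0,0,0]],[[0.5,0,33],[0,0,0]],[[0.5,0,34],[0,0,0]],[[0.5,0,34],[0,0,0]]])

```text
time: 16.95
tool_pos: [481.2, 170.6, 86.5]
tcp_rot: [180.0, -0.0, 25.6]
ft_force: [-0.6, -0.6, -2.0]
finger_gap: 54.3
grip_force: 95.2
```

Emit:
jog_arm(rows=[[[0,0,1],[0,0,0]],[[0,0,2],[0,0,0]],[[0,0,3],[0,0,0]],[[0,0,4],[0,0,0]],[[0,0,5],[0,0,0]],[[0,0,6],[0,0,0]],[[0,0,7],[0,0,0]],[[0,0,7],[0,0,0]]])

```text
time: 17.75
tool_pos: [481.4, 170.7, 79.6]
tcp_rot: [180.0, -0.0, 25.6]
ft_force: [-1.3, -0.7, 6.0]
finger_gap: 54.4
grip_force: 95.3
```

Emit:
jog_arm(rows=[[[0,0,1],[0,0,0]],[[0,0,2],[0,0,0]],[[0,0,3],[0,0,0]],[[0,0,4],[0,0,0]],[[0,0,5],[0,0,0]],[[0,0,5.5],[0,0,0]],[[0,0,5.5],[0,0,0]],[[0,0,5.5],[0,0,0]]])

```text
time: 18.55
tool_pos: [481.5, 170.7, 74.5]
tcp_rot: [180.0, -0.1, 25.6]
ft_force: [-2.3, -1.0, 7.7]
finger_gap: 53.9
grip_force: 95.6
```

Emit:
jog_arm(rows=[[[0,0,0.3],[0,0,0]],[[0,0,0.6],[0,0,0]],[[0,0,1],[0,0,0]],[[0,0,1],[0,0,0]],[[0,0,1],[0,0,0]]])

```text
time: 19.05
tool_pos: [481.6, 170.7, 74.3]
tcp_rot: [180.0, -0.1, 25.6]
ft_force: [-6.8, -2.1, 16.5]
finger_gap: 54.1
grip_force: 96.6
```

Emit:
jog_arm(rows=[[[0,0,0.4],[0,0,0]],[[0,0,0.8],[0,0,0]],[[0,0,1.1],[0,0,0]],[[0,0,1.1],[0,0,0]],[[0,0,1.1],[0,0,0]],[[0,0,1.1],[0,0,0]]])

```text
time: 19.65
tool_pos: [481.6, 170.8, 74.3]
tcp_rot: [180.0, -0.1, 25.6]
ft_force: [-12.3, -4.2, 26.4]
finger_gap: 54.2
grip_force: 97.6
```

```bash
python3 - <<'E'
from h import *
from bench import r
s=r.sense();p,d=r.snapshot("wrist");q,_=r.snapshot("scene")
o=np.zeros((400,800,3),np.uint8);o[:,:400]=p[:,120:520];o[:,400:]=cv2.resize(q[190:260,325:395],(400,400),interpolation=2)
cv2.imwrite('pics/w6.png',o);s=r.sense()
print(s['tool_pos'],s['tcp_rot'],s['ft_force'],s['wrist_torque'],s['grip_force'],s['finger_gap'])
E
```

```text
[481.64005071 170.76392081  74.29155392] [ 1.79982593e+02 -5.92627850e-02  2.56072044e+01] [-12.34259158  -2.6124746   26.20921974] [-0.58267814  2.00272627  0.00333405] 97.58103132247925 53.85593364184246
```

View pics/w6.png

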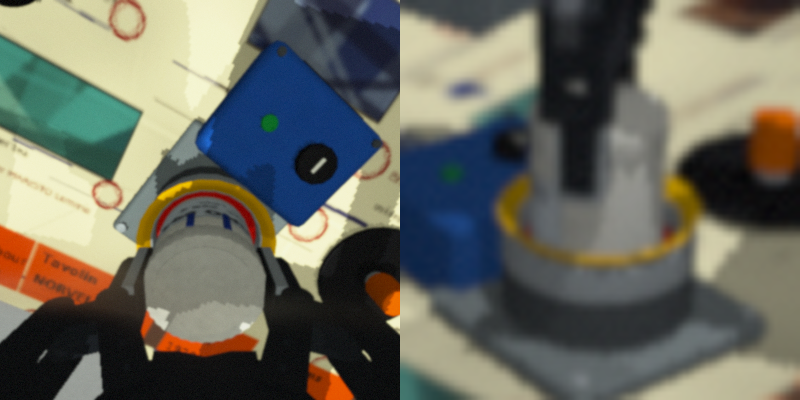

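The jar sits upright in the seat. Plunger contact came at z≈86.6 and the hard stop at 74.3, so the plunger is fully in. The push is 26 N, of which about 18 N is on the ring. The lid is still knob up at right. Handing in.

```bash
python3 -c "
from bench import r
print(r.hand_in())"
```

```text
the job is handed in; nothing more can be done
None
```

I handed the job in at about 20 s, but the judge's result wasn't shown: the dust lid stands knob up on the table about 150 mm from the seat, and the arm is holding the white-lidded jar on the stop ring with an estimated 18 N.

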